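Back off the screw press and take out its basket

TASK

The juice press has been left screwed down. Turn its handwheel counter-clockwise until the pressing plate has come right up out of the basket and stands clear above its rim; then draw the basket out of the press by its handle, keep it upright, and set it down flat on the bamboo serving board. Do not drop it, and leave the other things where they are.

Things in the scene. Friction and masses are not known exactly. Their poses are not given: they have to be found in the camera images.
- press: steel screw press, fixed: base 160 x 206 mm, top 22 mm above the worktop; columns 18 mm thick 83 mm either side (its y); crosshead 40 mm deep, from 140 to 172 mm up, column nuts to 188 mm. Origin: on the worktop under the screw axis, z up; -x is the open front, roughly facing the robot. A 7 mm lip curves round the back half of the basket's place; 20 mm juice spout in front
- seat (a point): point on the press base's top, on the screw axis (22 mm above the worktop); the basket stands centred here at the start
- wheel (a joint): turn of the handwheel, rad, growing counter-clockwise seen from above, which raises wheel, screw and plate together 20 mm a turn (3.18 mm a rad). At 0 the plate's underside is 32 mm below the basket's rim, at 10.05 level with it; end stop 14.5. Starts at 0.2 to 4.4. The thread is stiff (0.2 N m, about 4 N at the rim) and stays where it is left; pulling straight up does not turn it
- hub (a point): centre of the handwheel, on the screw axis in the mid-plane of its rim (201 mm above the worktop at wheel value 0, rising 3.18 mm a rad). Wheel: black rim on a circle of 56 mm radius, 13 mm thick, three spokes, hub reaching 8 mm above the mid-plane; nothing stands above it except the crank handle
- crank_grip (a point): middle of the crank handle: upright black barrel-shaped grip (22 mm thick, 50 mm tall) on the wheel's rim, 56 mm from the screw axis; the point is 35.5 mm above the rim's mid-plane, 24 mm below the handle's top. The handle spins freely about its own axis, so a hand holding it need not turn; it circles and rises with the wheel
- plate_under (a point): centre of the underside of the pressing plate, a steel disc of 96 mm diameter, 10 mm thick, on the lower end of the screw; at the start it is inside the basket
- basket: loose perforated steel press basket, open at the top: 110 mm outer diameter, 62 mm high, wall 3 mm, about 0.3 kg, with one straight handle; nose-heavy when held by it, so grip firmly. Origin: centre of its underside; z up; the handle points along its -x. It stands in the press with the handle out at the front
- basket_grip (a point): point to hold on the basket's handle: 145 mm from the basket's axis along its -x, 47 mm above its underside. The black grip there is 22 mm wide, 20 mm high and reaches from 92 to 187 mm from the axis, level
- board: loose bamboo serving board, 150 x 270 x 12 mm, lying flat on the worktop on the other side from the press. Origin: centre of its underside; long side along its y
- espresso_machine: espresso machine, fixed on the raised back shelf behind the middle of the worktop; do not run the arm into it (origin: middle of its foot): a block from 240 mm (underside of the shelf's board) to 610 mm above the worktop whose front corner comes to about 0.62 m ahead of the robot. Cross from side to side nearer to the robot
- mug: bystander: smoky glass mug standing upside down at the back, 106 mm high
- canister: bystander: canister of tea leaves with a pale screw lid, 82 mm diameter, 128 mm high, at the back left
- tin: bystander: round steel tin, 111 mm diameter, 70 mm high, at the right
- jigger: bystander: steel double jigger, 47 mm diameter, 78 mm high, at the front middle

How it is judged:
On the way, in this order (a step that is already met when the one before it is completed fails the run):
1. the pressing plate is up clear of the basket's rim (2 mm or more above it) while the basket still stands in its place in the press (z of plate_under in the frame of basket above 0.064 m and horizontal distance between basket and seat below 0.015 m and angle between basket's own z axis and vertical below 0.1 rad), for 0.2 s.
2. the basket is out of the press, upright (its axis more than 150 mm from the screw axis) (horizontal distance between basket and seat above 0.15 m and angle between basket's own z axis and vertical below 0.35 rad), for 0.2 s.
At the end, for the whole second after the job is handed in: The basket stands flat and at rest on the serving board (its underside on the wood, tilt under 0.06 rad, its axis within 35 mm of the board's middle across it and 100 mm along it), the board lies flat on the worktop, and the press's plate is still screwed up above rim height (wheel past 10.05 rad) (x of basket in the frame of board between -0.035 and 0.035 m and y of basket in the frame of board between -0.1 and 0.1 m and z of basket in the frame of board between 0.009 and 0.016 m and angle between basket's own z axis and vertical below 0.06 rad and angle between board's own z axis and vertical below 0.03 rad and height (world z) of board below 0.004 m and linear speed of basket below 0.02 m/s and value of joint wheel above 10.05 rad); the robot touches nothing.
It fails at once if the basket is tipped more than 0.45 rad (angle between basket's own z axis and vertical above 0.45 rad).
It fails at once if the basket is dropped (moves faster than 0.5 m/s with no finger on it) (linear speed of basket above 0.5 m/s and contact force between the fingers and basket below 0.1 N).
It fails at once if a bystander (mug, canister, tin or jigger) is moved more than 30 mm or knocked over (distance of any of mug, canister, tin, jigger from where it was at the start of the episode above 0.03 m or angle between any of mug, canister, tin, jigger's own z axis and vertical above 0.4 rad).
It also fails if it takes over 69 s, if anything falls off the work surface, if the arm or the gripper's body presses on something with over 40 N, if the wrist force passes 120 N, or if a joint passes its speed limit or range.

ROBOT

A 6-joint arm with a two-finger parallel gripper is mounted at the origin on a cart in front of the work surface, level with it; the furniture and walls round the work are solid. World frame = base frame: x ahead of the robot, y to its left, z up, the work surface at z = 0. Lengths are in m, angles in rad, forces in N, time in s.
With the tool pointing down it reaches from about 0.35 to 0.975 m from the base axis. Payload 4.9 kg.
Tool frame: the origin (TCP) lies at the very end of the fingers, on their centre line; the grasp point (between the pads) lies 19 mm behind it (ctrl.grip_point_offset is the distance from the TCP to the grasp point, in m); z points along the fingers, y is the line along which they close (so a half turn about z gives the same grasp; the last joint's range is limited). The gripper opens to 85 mm and grips with 20 to 120 N. Pads are 22 mm wide; open, the fingers measure 114 mm over their backs; the gripper's body (76 mm by 85 mm) begins 54 mm behind the grasp point. The pads swing forward as they close: fully open they stand 13 mm farther back than shut.
Start: joints at [1.11, 0.053, 1.613, -0, 1.476, -0.119], TCP at [0.209, 0.589, 0.231] pointing down, gripper open.
Joint ranges: [-3.01, 3.01], [-1.01, 2.22], [0.06, 2.58], [-1.02, 4.17], [0.09, 2.62], [-3.14, 3.14]. Speed limits (rad/s): [2.57, 2.57, 3.14, 3.14, 3.14, 3.14].

INTERFACE

Orientations are given as a rotation vector (axis times angle).
In Python, from station import ctrl gives the robot as it stands.
- The arm moves only by the tool send_rows, never from a script. Its argument "rows" is a list of rows, each a list of 3 entries, a list of its own where there are three numbers: the finger opening in cm, from 0 to 8.54, then the shift along the tool's x, y, z in cm, then the turn about the tool's z in degrees. A call has 1 to 10 rows; each row shifts and turns the commanded pose from where the row before left it, along the tool's axes as they then stand; what a row does not reach is not made up. A row lasts 1/8 s, in which the tool goes at most 62.5 mm and 10.7 degrees, less where a joint would pass 70% of its speed; a pose out of reach is approached as far as the arm can. A call with a gripper value outside its range is refused whole. The fingers move at their own pace and stop on an object; "newtons" is the grip in N (left out, the last holds). Time passes only in rows, so rows that do not move let the fingers close. It gives the time, the measured TCP pose, the force, the opening and the grip force at its end, in the units of the state.
- ctrl.get_obs(): the state, without advancing time (a new reading comes with each control period).
- ctrl.get_image(name): name is "scene" or "top"; returns a dict with "frame" (400x640x3 uint8, red, green, blue), "range_z" (400x640 float32, m along the optical axis (not along the pixel's ray), 0 where there is no reading), "fx", "fy", "cx", "cy" (pixels), "k1" (the pictures are not rectified: a ray, as slopes to the right and down, at radius r is drawn at 1 + k1 r^2 times it, then the intrinsics apply), "cam_to_world" (4x4, takes a point from camera to world coordinates). Camera axes: x right, y down, z forward; pixel columns grow to the right and rows downward; lengths in m; the calibration is good to about 2 mm. A picture is of the moment at which its call begins.
- ctrl.finish_job(): hands the job in; it is judged then, once.
The state is a dict: "t": time; "q": joint angles; "dq": joint speeds; "effort": joint torques, N m; "tool_pos": TCP position; "tool_rot": TCP orientation; "contact_force": force on the tool from outside, world axes, zero at the start; "wrist_torque": the same for the moment, N m; "opening": finger opening in m; "grip_force": force on a finger pad.
Only numpy, scipy, OpenCV 4.12 (cv2) and the standard library are available. Lean on these libraries where they do the work, as an engineer would, in place of code of your own. Each camera call takes 0.05 s, during which the arm holds its last target. There are 200 camera calls.

## Working session

There is one attempt and no reset: what is moved stays moved. The work goes in short steps, Python scripts to look and compute and a tool call to move; the robot and the scene stay as the last step left them, time stands still between calls to the robot, and variables do not carry over. Pictures are saved under pics/ and viewed, at most 10 in all, crops included, and the job is handed in when it is done.

Besides the shell and the picture viewer there is one more tool, called after "Call:" by a JSON object that holds its "api" and its "payload", one argument or row to a line. send_rows: Moves the arm, as the interface text tells. Its arguments: {"type":"object","properties":{"rows":{"type":"array","items":{"type":"array"}},"newtons":{"type":"number"}},"required":["rows"]}

```bash
ls; mkdir -p pics; cat > h.py <<'E'
import numpy as np, cv2
from scipy.spatial.transform import Rotation as R
from station import ctrl
def cloud(im):
    h,w=im['range_z'].shape
    u,v=np.meshgrid(np.arange(w),np.arange(h))
    K=np.array([[im['fx'],0,im['cx']],[0,im['fy'],im['cy']],[0,0,1]],float)
    p=cv2.undistortPoints(np.stack([u,v],-1).reshape(-1,1,2).astype(np.float64),K,np.array([im['k1'],0,0,0,0.])).reshape(h,w,2)
    z=im['range_z']; P=np.dstack([p[...,0]*z,p[...,1]*z,z])
    T=np.array(im['cam_to_world']); W=P@T[:3,:3].T+T[:3,3]; W[z==0]=np.nan
    return W
E
python3 - <<'E'
from h import *
for n in('scene','top'):
    im=ctrl.get_image(n); cv2.imwrite(f'pics/{n}0.png',im['frame'][...,::-1]); np.save(n+'0.npy',cloud(im)); print(n,np.round(im['cam_to_world'],3).tolist(),im['fx'])
o=ctrl.get_obs(); print(o)
E
```

```text
pics
scene [[0.842, -0.26, 0.472, 0.05], [-0.539, -0.403, 0.739, -0.89], [-0.002, -0.877, -0.48, 0.738], [0.0, 0.0, 0.0, 1.0]] 368.1252289281441
top [[-0.404, -0.803, 0.437, -0.186], [-0.915, 0.362, -0.181, 0.341], [-0.013, -0.473, -0.881, 1.782], [0.0, 0.0, 0.0, 1.0]] 427.3616195615638
{'t': 0.1, 'q': array([ 1.10997023e+00,  5.33119761e-02,  1.61417600e+00, -6.13965588e-07,
        1.47599053e+00, -1.19015606e-01]), 'dq': array([ 0.00097442, -0.0007754 , -0.00248772, -0.00032054,  0.00058008,
        0.00056959]), 'effort': array([ 3.49013690e-04, -3.94902742e+01, -3.71363211e+01, -6.86282442e-05,
        4.04597085e-03, -1.90250819e-05]), 'tool_pos': array([0.20924987, 0.58832663, 0.23016132]), 'tool_rot': array([-5.34212817e-01, -3.09529152e+00,  2.83844366e-03]), 'contact_force': array([ 0.79986569,  0.60851383, -0.65459656]), 'wrist_torque': array([0.01016674, 0.01629918, 0.06522002]), 'grip_force': 0.0, 'opening': 0.08542052370560164}
```

View pics/scene0.png

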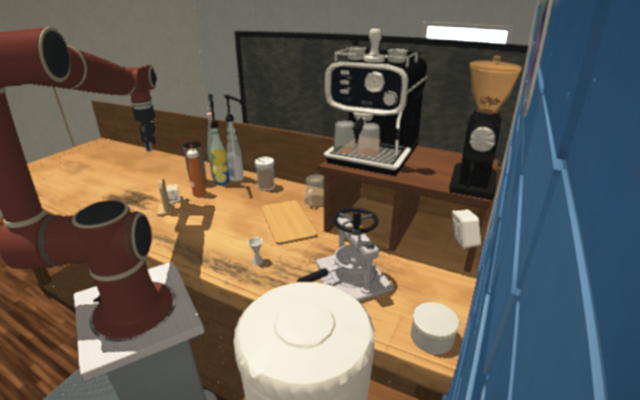

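View pics/top0.png

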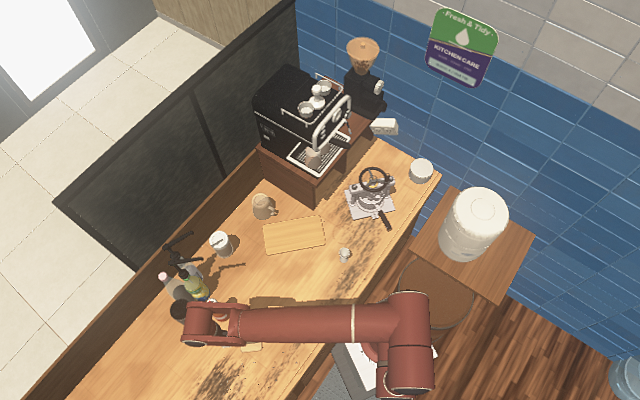

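The scene view shows the wheel at about (357,222), the basket handle at (313,275) and the board at (288,222). In the top view they are at (375,180), (384,220) and (294,235). Next I measure them from both clouds.

```bash
cat > m.py <<'E'
from h import *
S=np.load('scene0.npy');T=np.load('top0.npy')
for n,W,p in(('s',S,[(357,222),(313,275),(288,222),(256,250),(343,290),(435,330)]),('t',T,[(375,180),(384,220),(294,235),(345,255),(360,210),(421,170)])):
    for u,v in p: print(n,u,v,np.round(W[v,u],3))
n='s'
for n,f,W in(('scene',(290,190,420,310),S),('top',(325,150,440,240),T)):
    a=cv2.imread(f'pics/{n}0.png')[f[1]:f[3],f[0]:f[2]]; cv2.imwrite(f'pics/{n}c.png',cv2.resize(a,None,fx=5,fy=5,interpolation=2))
    w=W[f[1]:f[3],f[0]:f[2]].reshape(-1,3); w=w[(w[:,2]>.185)&(w[:,2]<.3)&(w[:,0]<.9)]
    print(n,len(w),np.histogram(w[:,2],bins=np.arange(.185,.30,.005)))
    hi=w[w[:,2]>.235]; print(np.round(np.c_[hi][:40],3).tolist())
# board
B=cv2.cvtColor(cv2.imread('pics/top0.png'),cv2.COLOR_BGR2HSV)
for n,W,f in(('scene',S,(255,190,325,250)),('top',T,(255,205,335,262))):
    w=W[f[1]:f[3],f[0]:f[2]].reshape(-1,3); print(n,np.nanpercentile(w[:,2],[5,50,80,95]))
    w=w[(w[:,2]>.007)&(w[:,2]<.017)]; print(len(w),cv2.minAreaRect(w[:,:2].astype(np.float32)),np.median(w,0))
E
python3 m.py
```

```text
s 357 222 [ 0.554 -0.272  0.24 ]
s 313 275 [ 0.45  -0.223  0.08 ]
s 288 222 [0.568 0.148 0.013]
s 256 250 [ 0.377 -0.004  0.056]
s 343 290 [ 0.524 -0.263  0.019]
s 435 330 [ 0.589 -0.536  0.071]
t 375 180 [ 0.574 -0.223  0.216]
t 384 220 [ 0.444 -0.216  0.075]
t 294 235 [0.568 0.167 0.01 ]
t 345 255 [0.376 0.005 0.046]
t 360 210 [ 0.556 -0.158  0.019]
t 421 170 [ 0.607 -0.502  0.066]
scene 2515 (array([ 31,  19,  20,  61, 180, 356,  32,  25,  16,  13,  17,  30,  45,
        27,  22,  14,  11,   6,  37, 915, 350, 278]), array([0.185, 0.19 , 0.195, 0.2  , 0.205, 0.21 , 0.215, 0.22 , 0.225,
       0.23 , 0.235, 0.24 , 0.245, 0.25 , 0.255, 0.26 , 0.265, 0.27 ,
       0.275, 0.28 , 0.285, 0.29 , 0.295]))
[[0.763, -0.198, 0.241], [0.762, -0.203, 0.244], [0.764, -0.206, 0.244], [0.763, -0.21, 0.246], [0.767, -0.21, 0.245], [0.769, -0.213, 0.246], [0.769, -0.216, 0.247], [0.769, -0.22, 0.249], [0.774, -0.22, 0.248], [0.775, -0.222, 0.248], [0.776, -0.226, 0.249], [0.776, -0.229, 0.251], [0.778, -0.231, 0.251], [0.78, -0.234, 0.252], [0.782, -0.236, 0.252], [0.783, -0.239, 0.253], [0.783, -0.
[... 1532 characters left out ...]
0.163, 0.238], [0.728, -0.124, 0.266], [0.729, -0.13, 0.26], [0.72, -0.13, 0.273], [0.718, -0.134, 0.274], [0.724, -0.142, 0.261], [0.724, -0.147, 0.257], [0.733, -0.156, 0.239], [0.726, -0.119, 0.263], [0.722, -0.122, 0.268], [0.72, -0.126, 0.267], [0.717, -0.129, 0.269], [0.721, -0.136, 0.261]]
scene [-0.00087942  0.00467075  0.0140729   0.05704093]
1614 ((0.6192782521247864, 0.15934504568576813), (0.2746880352497101, 0.24453505873680115), 76.77294158935547) [0.57015666 0.15328578 0.01304569]
top [-0.00815334  0.00362493  0.01164493  0.02355421]
1351 ((0.5866822004318237, 0.16079849004745483), (0.35776659846305847, 0.27544471621513367), 68.16488647460938) [0.57110456 0.17154232 0.0107978 ]
```

```bash
cat > m2.py <<'E'
from h import *
from scipy.optimize import least_squares
S=np.load('scene0.npy');T=np.load('top0.npy')
def circ(p,r):
    f=lambda c:np.hypot(p[:,0]-c[0],p[:,1]-c[1])-r
    return least_squares(f,p[:,:2].mean(0),loss='soft_l1',f_scale=.003).x
for n,W in(('scene',S),('top',T)):
    w=W.reshape(-1,3); near=np.hypot(w[:,0]-.565,w[:,1]+.24)<.13
    w=w[near]
    r=w[(w[:,2]>.198)&(w[:,2]<.222)]; d=np.hypot(*(r[:,:2]-np.median(r[:,:2],0)).T); 
    c=circ(r[d>.035],.056); res=np.hypot(r[:,0]-c[0],r[:,1]-c[1]); k=(res>.045)&(res<.067)
    c=circ(r[k],.056); print(n,'wheel',c,np.percentile(r[k][:,2],[50,95]),k.sum())
    h=w[(w[:,2]>.232)&(np.hypot(w[:,0]-c[0],w[:,1]-c[1])<.09)]
    print(' crank',len(h),np.round(h.mean(0),4),np.round(h[:,2].max(),4),np.round(h[h[:,2]>h[:,2].max()-.006].mean(0),4))
    w=W.reshape(-1,3)
    # basket handle
    g=w[(w[:,0]>.36)&(w[:,0]<.50)&(w[:,1]<-.15)&(w[:,1]>-.3)&(w[:,2]>.066)&(w[:,2]<.1)]
    print(' handle',len(g),np.round(g.min(0),3),np.round(g.max(0),3),g.mean(0),np.linalg.svd(g[:,:2]-g[:,:2].mean(0))[2][0])
    # basket rim/columns (crosshead top 172, nuts 188)
    for a,b in((.075,.09),(.165,.178)):
        q=w[(w[:,2]>a)&(w[:,2]<b)&(np.hypot(w[:,0]-.565,w[:,1]+.24)<.13)];print(' z',a,len(q),np.round(q.mean(0),3),np.round(q.min(0),3),np.round(q.max(0),3))
    v=(W[...,2]>.006)&(W[...,2]<.018)&(abs(W[...,0]-.56)<.2)&(abs(W[...,1]-.15)<.2)
    m=cv2.morphologyEx(v.astype(np.uint8),cv2.MORPH_OPEN,np.ones((5,5)))
    l,lab,st,_=cv2.connectedComponentsWithStats(m); i=1+st[1:,4].argmax(); q=W[lab==i]
    print(' board',st[i],cv2.minAreaRect(q[:,:2].astype(np.float32)),q.mean(0))
E
python3 m2.py
```

```text
scene wheel [ 0.58622416 -0.22254266] [0.21169025 0.21518587] 501
 crank 110 [ 0.5521 -0.2685  0.2507] 0.2682 [ 0.5533 -0.2666  0.2649]
 handle 249 [ 0.402 -0.233  0.066] [ 0.499 -0.206  0.082] [ 0.45065605 -0.22379011  0.07658297] [-0.99966085  0.02604215]
 z 0.075 435 [ 0.543 -0.222  0.081] [ 0.436 -0.312  0.075] [ 0.621 -0.13   0.09 ]
 z 0.165 376 [ 0.578 -0.25   0.172] [ 0.553 -0.323  0.165] [ 0.614 -0.137  0.178]
 board [ 262  201   54   42 1545] ((0.5738829374313354, 0.17007654905319214), (0.2746627628803253, 0.15149050951004028), 76.69281005859375) [0.56954317 0.15581998 0.01299009]
top wheel [ 0.58627774 -0.22049677] [0.20842297 0.21646829] 205
 crank 30 [ 0.5522 -0.2603  0.2492] 0.2653 [ 0.5556 -0.2621  0.2629]
 handle 97 [ 0.4   -0.234  0.067] [ 0.5   -0.207  0.091] [ 0.44688533 -0.21882251  0.07607288] [-0.99790979  0.06462241]
 z 0.075 119 [ 0.538 -0.218  0.08 ] [ 0.44  -0.307  0.075] [ 0.607 -0.13   0.09 ]
 z 0.165 183 [ 0.585 -0.209  0.171] [ 0.555 -0.32   0.165] [ 0.617 -0.119  0.178]Traceback (most recent call last):
  File "m2.py", line 24, in <module>
    l,lab,st,_=cv2.connectedComponentsWithStats(m); i=1+st[1:,4].argmax(); q=W[lab==i]
                                                        ~~~~~~~~~~~~~~~^^
ValueError: attempt to get argmax of an empty sequence
```

View pics/scenec.png

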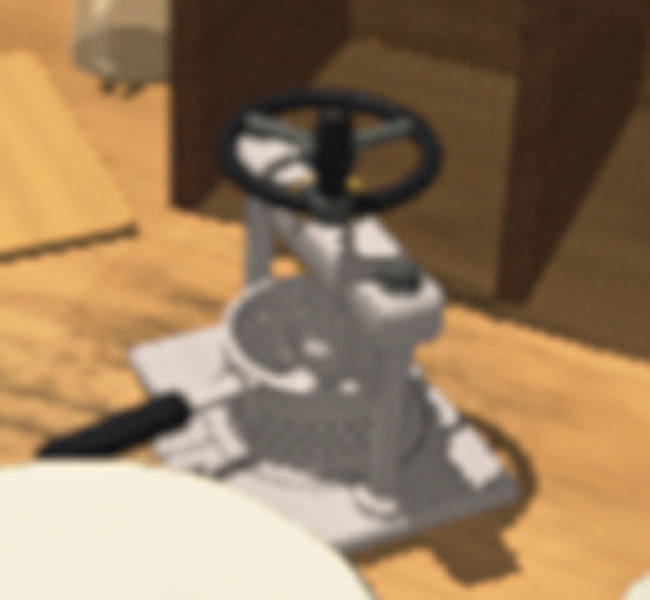

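View pics/topc.png

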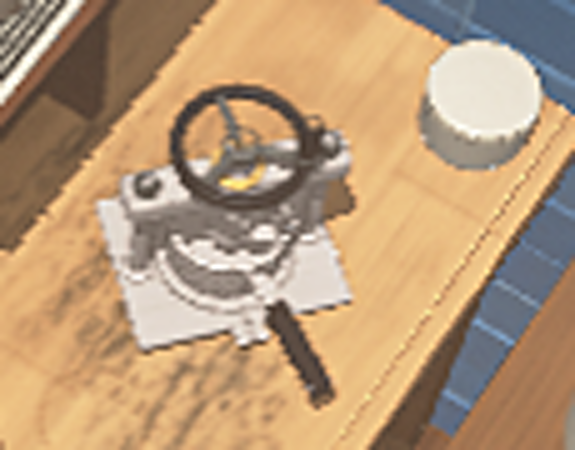

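The crops show the crank handle upright at the wheel's front right, at scene crop (335,150), and the black basket handle pointing at the robot. I start the move to above the crank and square the tool to the world axes on the way.

Call:
{"api": "send_rows", "payload": {
  "rows": [
    [8.5,[0,0,-5],-9.8],
    [8.5,[0,0,-5],-9.8],
    [8.5,[-1.7,-4.2,0],0],
    [8.5,[-1.7,-4.2,0],0],
    [8.5,[-1.7,-4.2,0],0],
    [8.5,[-1.7,-4.2,0],0],
    [8.5,[-1.7,-4.2,0],0],
    [8.5,[-1.7,-4.2,0],0],
    [8.5,[-1.7,-4.2,0],0],
    [8.5,[-1.7,-4.2,0],0]
  ]
}}

```text
t: 1.35
tool_pos: [0.3457, 0.2514, 0.3308]
tool_rot: [0.001, -3.141, 0.0]
contact_force: [0.5, 0.5, 0.5]
opening: 0.0848
grip_force: 0.0
```

```bash
cat > m3.py <<'E'
from h import *
S=np.load('scene0.npy');T=np.load('top0.npy')
for W in(S,T):
    w=W.reshape(-1,3)
    w=w[(w[:,2]>.235)&(w[:,2]<.6)&(w[:,0]>.6)&(w[:,0]<.95)&(w[:,1]<.05)&(w[:,1]>-.45)]
    for y in np.arange(-.4,.05,.05):
        k=w[abs(w[:,1]-y)<.02]
        if len(k): print(round(y,2),len(k),np.round(np.percentile(k[:,0],[1,5]),3))
E
python3 m3.py; python3 -c "
from h import *
o=ctrl.get_obs();print(o['tool_pos'],R.from_rotvec(o['tool_rot']).as_matrix().round(3),o['q'])"
```

```text
-0.4 1149 [0.783 0.819]
-0.35 2178 [0.826 0.837]
-0.3 960 [0.808 0.813]
-0.25 449 [0.779 0.782]
-0.2 534 [0.75  0.753]
-0.15 1809 [0.722 0.728]
-0.1 2466 [0.669 0.7  ]
-0.05 2161 [0.665 0.675]
-0.0 1770 [0.637 0.645]
-0.4 216 [0.784 0.793]
-0.35 512 [0.827 0.838]
-0.3 824 [0.817 0.835]
-0.25 285 [0.779 0.787]
-0.2 168 [0.748 0.753]
-0.15 390 [0.711 0.724]
-0.1 674 [0.652 0.668]
-0.05 804 [0.663 0.673]
-0.0 1158 [0.637 0.645]
[0.34565817 0.25144324 0.3308057 ] [[-1.    -0.001 -0.   ]
 [-0.001  1.    -0.   ]
 [ 0.    -0.    -1.   ]] [ 4.54475987e-01 -4.78292845e-01  1.90356234e+00 -7.76862076e-05
  1.71675964e+00 -1.11695059e+00]
```

Call:
{"api": "send_rows", "payload": {
  "rows": [
    [8.5,[-1.7,-4.2,0],0],
    [8.5,[-1.7,-4.2,0],0],
    [8.5,[-1.7,-4.2,0],0],
    [8.5,[-1.7,-4.2,0],0],
    [8.5,[-1.7,-4.2,0],0],
    [8.5,[-1.7,-4.2,0],0],
    [8.5,[-1.7,-4.2,0],0],
    [8.5,[-1.7,-4.2,0],0],
    [8.5,[-1.7,-4.2,0],0],
    [8.5,[-1.7,-4.2,0],0]
  ]
}}

```text
t: 2.6
tool_pos: [0.5159, -0.1685, 0.3307]
tool_rot: [0.0, -3.141, -0.001]
contact_force: [1.0, 0.1, -0.6]
opening: 0.0851
grip_force: 0.0
```

```bash
python3 - <<'E'
from h import *
for n,f in(('scene',(290,150,420,270)),('top',(325,130,440,220))):
    im=ctrl.get_image(n); np.save(n+'1.npy',cloud(im)); a=im['frame'][f[1]:f[3],f[0]:f[2],::-1]; cv2.imwrite(f'pics/{n}1.png',cv2.resize(a,None,fx=5,fy=5,interpolation=2))
print(ctrl.get_obs()['tool_pos'])
E
```

```text
[ 0.51594692 -0.17021985  0.32970844]
```

Call:
{"api": "send_rows", "payload": {
  "rows": [
    [8.5,[-1.3,-3.1,0],0],
    [8.5,[-1.3,-3.1,0],0],
    [8.5,[-1.3,-3.2,0],0],
    [8.5,[0,0,0],0],
    [8.5,[0,0,2],0]
  ]
}}

```text
t: 3.32
tool_pos: [0.5553, -0.2606, 0.3125]
tool_rot: [-0.001, 3.139, -0.002]
contact_force: [0.4, -0.9, -0.3]
opening: 0.085
grip_force: 0.0
```

```bash
python3 - <<'E'
from h import *
ims=[]
for n,f in(('scene',(300,150,420,270)),('top',(325,120,435,230))):
    im=ctrl.get_image(n); a=im['frame'][f[1]:f[3],f[0]:f[2],::-1]; ims.append(cv2.resize(a,(400,400),interpolation=2))
cv2.imwrite('pics/b.png',np.hstack(ims)); print(ctrl.get_obs()['tool_pos'])
E
```

```text
[ 0.55338019 -0.25919498  0.30743201]
```

View pics/b.png

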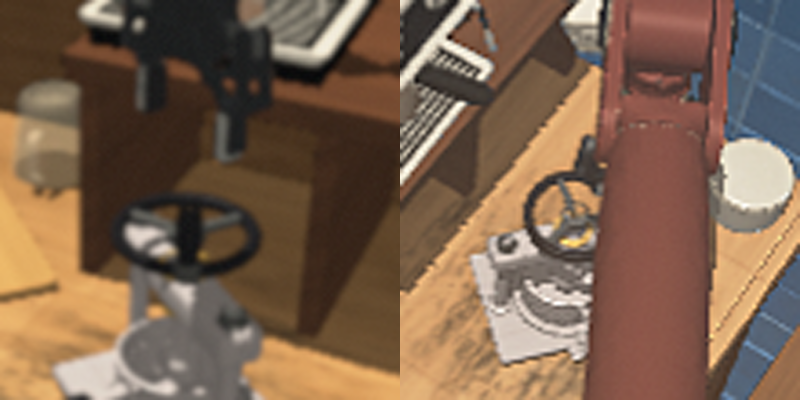

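The left panel shows the fingers straddling the crank handle at (187,225), with their midpoint above it. I go down and close.

Call:
{"api": "send_rows", "payload": {
  "rows": [
    [8.5,[0,-0.3,2.7],0],
    [8.5,[0,0,2.7],0],
    [8.5,[0,0,2.7],0],
    [8.5,[0,0,0],0],
    [1.0,[0,0,0],0],
    [1.0,[0,0,0],0],
    [1.0,[0,0,0],0],
    [1.0,[0,0,0],0],
    [1.0,[0,0,0],0],
    [1.0,[0,0,0],0]
  ],
  "newtons": 50
}}

```text
t: 4.68
tool_pos: [0.5551, -0.264, 0.2315]
tool_rot: [-0.001, 3.14, -0.0]
contact_force: [-1.6, 3.2, 5.6]
opening: 0.0193
grip_force: 49.3
```

```bash
python3 - <<'E'
import numpy as np
a=np.radians(-127+12*np.arange(0,61)); X=-5.6*np.cos(a);Y=5.6*np.sin(a)
d=np.round(np.c_[np.diff(np.round(X,2)),np.diff(np.round(Y,2)),np.full(60,-.067)],3)
for i in range(0,30): print([1.0,d[i].tolist(),0],end=', ' if i%10!=9 else '\n')
E
```

```text
[1.0, [-1.0, -0.61, -0.067], 0], [1.0, [-1.11, -0.38, -0.067], 0], [1.0, [-1.16, -0.14, -0.067], 0], [1.0, [-1.17, 0.1, -0.067], 0], [1.0, [-1.12, 0.35, -0.067], 0], [1.0, [-1.02, 0.56, -0.067], 0], [1.0, [-0.89, 0.77, -0.067], 0], [1.0, [-0.7, 0.94, -0.067], 0], [1.0, [-0.49, 1.06, -0.067], 0], [1.0, [-0.27, 1.14, -0.067], 0]
[1.0, [-0.02, 1.17, -0.067], 0], [1.0, [0.22, 1.15, -0.067], 0], [1.0, [0.46, 1.07, -0.067], 0], [1.0, [0.67, 0.96, -0.067], 0], [1.0, [0.86, 0.8, -0.067], 0], [1.0, [1.0, 0.61, -0.067], 0], [1.0, [1.11, 0.38, -0.067], 0], [1.0, [1.16, 0.14, -0.067], 0], [1.0, [1.17, -0.1, -0.067], 0], [1.0, [1.12, -0.35, -0.067], 0]
[1.0, [1.02, -0.56, -0.067], 0], [1.0, [0.89, -0.77, -0.067], 0], [1.0, [0.7, -0.94, -0.067], 0], [1.0, [0.49, -1.06, -0.067], 0], [1.0, [0.27, -1.14, -0.067], 0], [1.0, [0.02, -1.17, -0.067], 0], [1.0, [-0.22, -1.15, -0.067], 0], [1.0, [-0.46, -1.07, -0.067], 0], [1.0, [-0.67, -0.96, -0.067], 0], [1.0, [-0.86, -0.8, -0.067], 0]
```

Call:
{"api": "send_rows", "payload": {
  "rows": [
    [1.0,[-1.0,-0.6,-0.07],0],
    [1.0,[-1.1,-0.4,-0.07],0],
    [1.0,[-1.15,-0.15,-0.06],0],
    [1.0,[-1.15,0.1,-0.07],0],
    [1.0,[-1.1,0.35,-0.07],0]
  ]
}}

```text
t: 5.3
tool_pos: [0.6091, -0.2712, 0.2346]
tool_rot: [-0.0, -3.139, 0.0]
contact_force: [-6.2, 3.1, 7.0]
opening: 0.0195
grip_force: 49.4
```

Call:
{"api": "send_rows", "payload": {
  "rows": [
    [1.0,[-1.05,0.55,-0.07],0],
    [1.0,[-0.9,0.75,-0.07],0],
    [1.0,[-0.7,0.95,-0.06],0],
    [1.0,[-0.5,1.05,-0.07],0],
    [1.0,[-0.3,1.15,-0.07],0],
    [1.0,[0,1.15,-0.06],0],
    [1.0,[0.2,1.15,-0.07],0],
    [1.0,[0.45,1.1,-0.07],0],
    [1.0,[0.65,0.95,-0.06],0],
    [1.0,[0.85,0.8,-0.07],0]
  ]
}}

```text
t: 6.55
tool_pos: [0.6231, -0.1746, 0.2414]
tool_rot: [-0.001, 3.139, -0.001]
contact_force: [1.6, -4.2, 4.7]
opening: 0.0195
grip_force: 49.4
```

Call:
{"api": "send_rows", "payload": {
  "rows": [
    [1.0,[1.0,0.6,-0.07],0],
    [1.0,[1.1,0.4,-0.07],0],
    [1.0,[1.15,0.15,-0.06],0],
    [1.0,[1.15,-0.1,-0.07],0],
    [1.0,[1.1,-0.35,-0.07],0],
    [1.0,[1.05,-0.55,-0.07],0],
    [1.0,[0.9,-0.75,-0.06],0],
    [1.0,[0.7,-0.95,-0.07],0],
    [1.0,[0.5,-1.05,-0.07],0],
    [1.0,[0.3,-1.15,-0.06],0]
  ]
}}

```text
t: 7.8
tool_pos: [0.533, -0.2097, 0.2479]
tool_rot: [-0.003, 3.141, 0.009]
contact_force: [0.5, 5.2, 8.3]
opening: 0.0196
grip_force: 49.7
```

Call:
{"api": "send_rows", "payload": {
  "rows": [
    [1.0,[0,-1.15,-0.07],0],
    [1.0,[-0.2,-1.15,-0.07],0],
    [1.0,[-0.45,-1.1,-0.06],0],
    [1.0,[-0.65,-0.95,-0.07],0],
    [1.0,[-0.85,-0.8,-0.07],0],
    [1.0,[-1.0,-0.6,-0.06],0],
    [1.0,[-1.1,-0.4,-0.07],0],
    [1.0,[-1.15,-0.15,-0.07],0],
    [1.0,[-1.15,0.1,-0.06],0],
    [1.0,[-1.1,0.35,-0.07],0]
  ]
}}

```text
t: 9.05
tool_pos: [0.6086, -0.271, 0.2547]
tool_rot: [-0.0, -3.139, 0.001]
contact_force: [-3.9, -3.5, 7.5]
opening: 0.0196
grip_force: 49.7
```

Call:
{"api": "send_rows", "payload": {
  "rows": [
    [1.0,[-1.05,0.55,-0.07],0],
    [1.0,[-0.9,0.75,-0.07],0],
    [1.0,[-0.7,0.95,-0.06],0],
    [1.0,[-0.5,1.05,-0.07],0],
    [1.0,[-0.3,1.15,-0.07],0],
    [1.0,[0,1.15,-0.06],0],
    [1.0,[0.2,1.15,-0.07],0],
    [1.0,[0.45,1.1,-0.07],0],
    [1.0,[0.65,0.95,-0.06],0],
    [1.0,[0.85,0.8,-0.07],0]
  ]
}}

```text
t: 10.3
tool_pos: [0.623, -0.1745, 0.2614]
tool_rot: [-0.001, 3.139, -0.001]
contact_force: [2.3, -4.5, 4.8]
opening: 0.0194
grip_force: 49.4
```

Call:
{"api": "send_rows", "payload": {
  "rows": [
    [1.0,[1.0,0.6,-0.07],0],
    [1.0,[1.1,0.4,-0.07],0],
    [1.0,[1.15,0.15,-0.06],0],
    [1.0,[1.15,-0.1,-0.07],0],
    [1.0,[1.1,-0.35,-0.07],0],
    [1.0,[0,0,0],0],
    [8.5,[0,0,0],0],
    [8.5,[0,0,0],0],
    [8.5,[0,0,0],0],
    [8.5,[0,0,0],0]
  ]
}}

```text
t: 11.55
tool_pos: [0.5675, -0.1678, 0.2633]
tool_rot: [0.001, -3.141, -0.001]
contact_force: [-0.6, 0.6, -0.2]
opening: 0.0847
grip_force: 0.0
```

Call:
{"api": "send_rows", "payload": {
  "rows": [
    [8.5,[0,0,-3],0],
    [8.5,[0,0,-4],0],
    [8.5,[0,0,-3],0],
    [8.5,[4,3,0],0],
    [8.5,[4,3,0],0],
    [8.5,[4,3,0],0],
    [8.5,[4,3,0],0],
    [8.5,[0,0,0],0]
  ]
}}

```text
t: 12.55
tool_pos: [0.4062, -0.0467, 0.3648]
tool_rot: [-0.004, 3.139, -0.001]
contact_force: [1.0, -0.1, 0.1]
opening: 0.0851
grip_force: 0.0
```

```bash
cat > m4.py <<'E'
from h import *
for n in('scene','top'):
    im=ctrl.get_image(n); W=cloud(im); np.save(n+'2.npy',W); cv2.imwrite(f'pics/{n}2.png',im['frame'][...,::-1])
    w=W.reshape(-1,3); near=np.hypot(w[:,0]-.588,w[:,1]+.22)
    r=w[(near>.05)&(near<.063)&(w[:,2]>.2)&(w[:,2]<.31)]; print(n,len(r),'rim z',np.round(np.percentile(r[:,2],[10,25,50,75,90]),4))
    g=w[(w[:,0]>.37)&(w[:,0]<.505)&(w[:,1]<-.15)&(w[:,1]>-.28)&(w[:,2]>.062)&(w[:,2]<.095)]
    print(' handle',len(g))
    for x in np.arange(.39,.51,.015):
        k=g[abs(g[:,0]-x)<.0075]
        if len(k): print(' ',round(x,3),len(k),np.round([k[:,1].min(),k[:,1].max(),np.median(k[:,1]),k[:,2].max(),np.median(k[:,2])],3))
    q=w[(near<.07)&(w[:,2]>.076)&(w[:,2]<.0875)];print(' basket rim',len(q),np.round(np.percentile(q,[2,98],axis=0),3))
E
python3 m4.py
```

```text
scene 539 rim z [0.2393 0.2426 0.2455 0.2473 0.2677]
 handle 266
  0.405 22 [-0.23  -0.21  -0.22   0.08   0.078]
  0.42 35 [-0.231 -0.211 -0.224  0.081  0.078]
  0.435 45 [-0.231 -0.209 -0.227  0.083  0.077]
  0.45 46 [-0.231 -0.209 -0.227  0.082  0.077]
  0.465 47 [-0.232 -0.21  -0.227  0.081  0.077]
  0.48 40 [-0.231 -0.211 -0.227  0.081  0.077]
  0.495 27 [-0.231 -0.214 -0.225  0.08   0.076]
 basket rim 160 [[ 0.532 -0.275  0.076]
 [ 0.612 -0.164  0.086]]
top 33 rim z [0.237  0.2393 0.2428 0.2455 0.2473]
 handle 20
  0.405 10 [-0.229 -0.215 -0.222  0.086  0.076]
  0.42 6 [-0.229 -0.219 -0.224  0.085  0.078]
  0.435 3 [-0.227 -0.224 -0.227  0.088  0.077]
  0.45 1 [-0.229 -0.229 -0.229  0.069  0.069]
 basket rim 3 [[ 0.535 -0.238  0.079]
 [ 0.538 -0.223  0.084]]
```

Measured: the wheel rose about 34 mm, to a value of about 12.4, and the basket grip is centred at about (0.4435, -0.220, 0.070), pointing along -x. I move there and grip.

Call:
{"api": "send_rows", "payload": {
  "rows": [
    [8.5,[-0.8,-3.5,2],0],
    [8.5,[-0.8,-3.5,4],0],
    [8.5,[-0.8,-3.5,4],0],
    [8.5,[-0.7,-3.5,4],0],
    [8.5,[-0.6,-3.3,4],0],
    [8.5,[0,0,0],0]
  ]
}}

```text
t: 13.4
tool_pos: [0.4428, -0.2221, 0.1787]
tool_rot: [-0.005, -3.133, -0.009]
contact_force: [-0.6, -0.2, -0.5]
opening: 0.0852
grip_force: 0.0
```

```bash
python3 - <<'E'
from h import *
im=ctrl.get_image('scene'); a=im['frame'][170:310,270:420,::-1]; cv2.imwrite('pics/g.png',cv2.resize(a,None,fx=4,fy=4,interpolation=2)); print(ctrl.get_obs()['tool_pos'])
E
```

```text
[ 0.44394227 -0.22174461  0.18137704]
```

View pics/g.png

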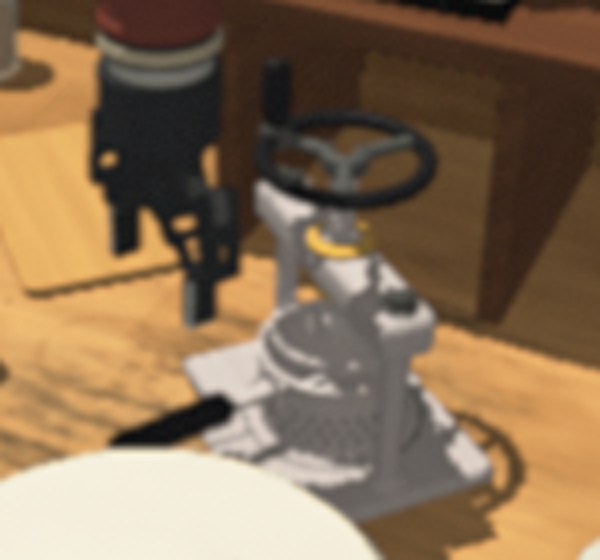

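The picture shows the plate (315,340) standing above the basket and the fingers above the black handle (170,420). I descend and grip at 120 N.

Call:
{"api": "send_rows", "payload": {
  "rows": [
    [8.5,[0,0.1,3.5],0],
    [8.5,[0,0,3.5],0],
    [8.5,[0,0,3.5],0],
    [8.5,[0,0,2.4],0],
    [8.5,[0,0,0],0],
    [1,[0,0,0],0],
    [1,[0,0,0],0],
    [1,[0,0,0],0],
    [1,[0,0,0],0],
    [1,[0,0,0],0]
  ],
  "newtons": 120
}}

```text
t: 14.7
tool_pos: [0.4451, -0.2202, 0.0557]
tool_rot: [-0.001, 3.141, -0.0]
contact_force: [-2.2, 1.4, 4.5]
opening: 0.0197
grip_force: 117.2
```

Call:
{"api": "send_rows", "payload": {
  "rows": [
    [1,[0,0,-0.1],0],
    [1,[0,0,-0.1],0],
    [1,[0,0,-0.1],0],
    [1,[0,0,0],0]
  ]
}}

```text
t: 15.2
tool_pos: [0.4442, -0.2199, 0.0573]
tool_rot: [0.0, -3.14, -0.001]
contact_force: [0.8, -0.7, -2.2]
opening: 0.0196
grip_force: 117.4
```

Call:
{"api": "send_rows", "payload": {
  "rows": [
    [1,[0.6,0,0],0],
    [1,[1,0,0],0],
    [1,[1.2,0,0],0],
    [1,[1.2,0,0],0],
    [1,[1.2,0,0],0],
    [1,[1.2,0,0],0],
    [1,[1.2,0,0],0],
    [1,[1.2,0,0],0],
    [1,[1.2,0,0],0],
    [1,[1.2,0,0],0]
  ]
}}

```text
t: 16.45
tool_pos: [0.3319, -0.2201, 0.0579]
tool_rot: [0.001, -3.141, 0.0]
contact_force: [0.4, 0.5, -1.3]
opening: 0.0196
grip_force: 117.4
```

```bash
python3 - <<'E'
from h import *
im=ctrl.get_image('scene'); a=im['frame'][170:310,260:410,::-1]; cv2.imwrite('pics/p.png',cv2.resize(a,None,fx=4,fy=4,interpolation=2)); print(ctrl.get_obs()['tool_pos'])
E
```

```text
[ 0.33082163 -0.2199346   0.05757436]
```

View pics/p.png

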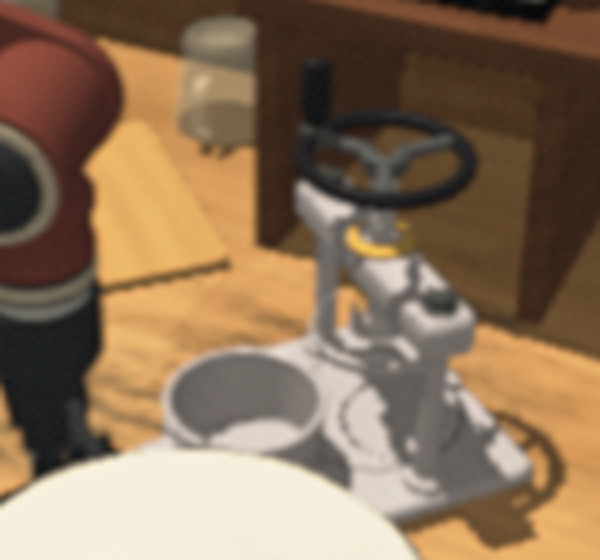

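The basket is clear of the plate and upright, with its rim at about (240,400) in the crop. I lift and cross near the robot.

Call:
{"api": "send_rows", "payload": {
  "rows": [
    [1,[1.0,0,-1],0],
    [1,[1.0,0,-1.5],0],
    [1,[0.8,0,-2],0],
    [1,[0.4,0,-2],0],
    [1,[0,0,-2],0],
    [1,[0,0,-1.5],0],
    [1,[0,0,0],0]
  ]
}}

```text
t: 17.38
tool_pos: [0.3012, -0.2208, 0.1592]
tool_rot: [-0.0, 3.14, -0.003]
contact_force: [-0.3, -0.1, -3.4]
opening: 0.0193
grip_force: 117.6
```

Call:
{"api": "send_rows", "payload": {
  "rows": [
    [1,[-0.4,1,0],0],
    [1,[-0.7,2,0],0],
    [1,[-0.9,2.7,0],0],
    [1,[-0.9,2.7,0],0],
    [1,[-0.9,2.7,0],0],
    [1,[-0.9,2.7,0],0],
    [1,[-0.9,2.7,0],0],
    [1,[-0.9,2.7,0],0],
    [1,[-0.7,2.7,0],0],
    [1,[-0.7,2.7,0],0]
  ]
}}

```text
t: 18.62
tool_pos: [0.3787, 0.0278, 0.1564]
tool_rot: [0.001, -3.139, -0.002]
contact_force: [-0.0, 0.1, -3.7]
opening: 0.0195
grip_force: 117.6
```

Call:
{"api": "send_rows", "payload": {
  "rows": [
    [1,[-0.7,2.7,0],0],
    [1,[-0.8,2.7,0],0],
    [1,[-0.8,2.7,0],0],
    [1,[-0.8,2.6,0],0],
    [1,[-0.8,2,0],0],
    [1,[-0.6,1.5,0],0],
    [1,[0,0,0],0],
    [1,[0,0,0],0]
  ]
}}

```text
t: 19.62
tool_pos: [0.4241, 0.1676, 0.1575]
tool_rot: [0.0, -3.14, 0.001]
contact_force: [0.2, -0.6, -3.0]
opening: 0.0196
grip_force: 117.8
```

```bash
cat > m5.py <<'E'
from h import *
import sys
ims=[]
for n,f in(('scene',(210,140,350,280)),('top',(240,160,380,300))):
    im=ctrl.get_image(n);W=cloud(im); a=im['frame'][f[1]:f[3],f[0]:f[2],::-1]; ims.append(cv2.resize(a,(400,400),interpolation=2))
    o=ctrl.get_obs(); c=o['tool_pos']+[.145,0,0]
    w=W.reshape(-1,3); d=np.hypot(w[:,0]-c[0],w[:,1]-c[1]); q=w[(d>.044)&(d<.064)&(w[:,2]>c[2]+.015)&(w[:,2]<c[2]+.06)]
    top=q[q[:,2]>np.percentile(q[:,2],60)]
    A=np.c_[top[:,:2]-c[:2],np.ones(len(top))]; s=np.linalg.lstsq(A,top[:,2],rcond=None)[0]
    print(n,len(q),'rim plane',np.round(s,4),np.round(np.percentile(q,[1,99],axis=0),3).tolist())
    v=(W[...,2]>.007)&(W[...,2]<.017); q=W[v]; q=q[(abs(q[:,0]-.574)<.12)&(abs(q[:,1]-.17)<.16)]; print(' board',len(q),np.round(np.percentile(q,[1,99],axis=0),3).tolist())
print(o['tool_pos'],R.from_rotvec(o['tool_rot']).as_matrix().round(3).tolist())
cv2.imwrite('pics/%s.png'%sys.argv[1],np.hstack(ims))
E
python3 m5.py d1
```

```text
scene 236 rim plane [-0.0068 -0.0043  0.1841] [[0.51, 0.111, 0.173], [0.622, 0.225, 0.187]]
 board 1588 [[0.483, 0.029, 0.008], [0.667, 0.303, 0.016]]
top 62 rim plane [0.0072 0.028  0.1843] [[0.543, 0.118, 0.174], [0.624, 0.22, 0.189]]
 board 532 [[0.482, 0.053, 0.007], [0.675, 0.315, 0.017]]
[0.42434895 0.16735487 0.15773618] [[-1.0, 0.001, -0.0], [0.001, 1.0, -0.0], [0.0, -0.0, -1.0]]
```

View pics/d1.png

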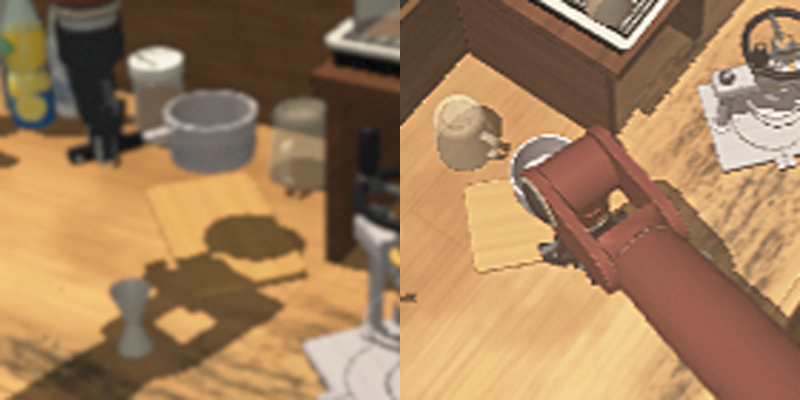

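The basket hangs level above the board (tilt under 0.03 rad), with its axis at about (0.567, 0.168) and the board's middle at about (0.574, 0.170). I lower it.

Call:
{"api": "send_rows", "payload": {
  "rows": [
    [1,[-0.2,0.1,1],0],
    [1,[-0.2,0.1,2],0],
    [1,[0,0,2.5],0],
    [1,[0,0,2.5],0],
    [1,[0,0,1.5],0],
    [1,[0,0,0.7],0],
    [1,[0,0,0.3],0],
    [1,[0,0,0],0]
  ]
}}

```text
t: 20.72
tool_pos: [0.4292, 0.17, 0.0535]
tool_rot: [-0.0, 3.14, 0.0]
contact_force: [0.8, -0.2, -2.6]
opening: 0.0196
grip_force: 117.7
```

Call:
{"api": "send_rows", "payload": {
  "rows": [
    [1,[0,0,0.15],0],
    [1,[0,0,0.15],0],
    [1,[0,0,0.15],0],
    [1,[0,0,0],0]
  ]
}}

```text
t: 21.22
tool_pos: [0.4285, 0.1699, 0.0483]
tool_rot: [0.001, -3.141, 0.0]
contact_force: [0.2, -0.4, -2.7]
opening: 0.0195
grip_force: 117.7
```

Not down yet, the weight is still on the tool. I continue in small steps.

Call:
{"api": "send_rows", "payload": {
  "rows": [
    [1,[0,0,0.1],0],
    [1,[0,0,0.1],0],
    [1,[0,0,0],0]
  ]
}}

```text
t: 21.6
tool_pos: [0.4288, 0.17, 0.0466]
tool_rot: [-0.001, 3.141, 0.0]
contact_force: [-2.1, -0.6, -1.1]
opening: 0.0197
grip_force: 118.0
```

Call:
{"api": "send_rows", "payload": {
  "rows": [
    [1,[0,0,0.1],0],
    [1,[0,0,0],0]
  ]
}}

```text
t: 21.85
tool_pos: [0.4288, 0.17, 0.0461]
tool_rot: [-0.001, 3.141, 0.0]
contact_force: [-4.7, -0.9, 4.2]
opening: 0.0199
grip_force: 118.8
```

Contact: the force has reversed to +4 N. I release slowly, then go straight up.

Call:
{"api": "send_rows", "payload": {
  "rows": [
    [2.5,[0,0,0],0],
    [3.5,[0,0,0],0],
    [5,[0,0,0],0],
    [8.5,[0,0,0],0],
    [8.5,[0,0,0],0],
    [8.5,[0,0,0],0],
    [8.5,[0,0,0],0],
    [8.5,[0,0,0],0]
  ]
}}

```text
t: 22.85
tool_pos: [0.4286, 0.1699, 0.0454]
tool_rot: [-0.0, 3.142, -0.0]
contact_force: [-0.0, -0.5, 0.3]
opening: 0.0852
grip_force: 0.0
```

Call:
{"api": "send_rows", "payload": {
  "rows": [
    [8.5,[0,0,-2],0],
    [8.5,[0,0,-4],0],
    [8.5,[0,0,-5],0],
    [8.5,[0,0,-5],0],
    [8.5,[1.5,0,-5],0],
    [8.5,[0,4,0],0],
    [8.5,[0,5,0],0],
    [8.5,[0,5,0],0],
    [8.5,[0,5,0],0],
    [8.5,[0,0,0],0]
  ]
}}

```text
t: 24.1
tool_pos: [0.4129, 0.3623, 0.2548]
tool_rot: [0.007, -3.141, 0.0]
contact_force: [0.9, -0.4, 1.0]
opening: 0.085
grip_force: 0.0
```

```bash
cat > m6.py <<'E'
from h import *
ims=[]
for n,f in(('scene',(210,140,350,280)),('top',(220,160,360,300))):
    im=ctrl.get_image(n);W=cloud(im); a=im['frame'][f[1]:f[3],f[0]:f[2],::-1]; ims.append(cv2.resize(a,(400,400),interpolation=2))
    w=W.reshape(-1,3); c=np.array([.573,.17]); d=np.hypot(*(w[:,:2]-c).T)
    q=w[(d<.062)&(d>.047)&(w[:,2]>.066)&(w[:,2]<.085)]
    s=np.linalg.lstsq(np.c_[q[:,:2]-c,np.ones(len(q))],q[:,2],rcond=None)[0]
    print(n,len(q),'rim plane',np.round(s,4),np.round(np.percentile(q,[1,99],axis=0),3).tolist())
    near=np.hypot(w[:,0]-.588,w[:,1]+.22); r=w[(near>.05)&(near<.063)&(w[:,2]>.2)&(w[:,2]<.31)]; print(' wheel rim z',np.median(r[:,2]))
    v=(W[...,2]>.008)&(W[...,2]<.017); b=W[v]; b=b[(abs(b[:,0]-.574)<.13)&(abs(b[:,1]-.17)<.16)]; print(' board',len(b),cv2.minAreaRect(b[:,:2].astype(np.float32)))
print(ctrl.get_obs()['tool_pos'],ctrl.get_obs()['contact_force'])
cv2.imwrite('pics/e.png',np.hstack(ims))
E
python3 m6.py
```

```text
scene 170 rim plane [ 0.0059 -0.0028  0.072 ] [[0.515, 0.114, 0.066], [0.627, 0.226, 0.077]]
 wheel rim z 0.24558051469602576
 board 899 ((0.610621452331543, 0.16276924312114716), (0.2794312834739685, 0.22493155300617218), 77.22914123535156)
top 69 rim plane [-0.0015 -0.0138  0.0722] [[0.514, 0.112, 0.066], [0.625, 0.217, 0.08]]
 wheel rim z 0.2436002912494959
 board 654 ((0.5980835556983948, 0.1629199981689453), (0.2760038673877716, 0.23514583706855774), 80.04443359375)
[0.41330343 0.35993596 0.25501324] [-0.70756874 -0.302677   -0.00356349]
```

View pics/e.png

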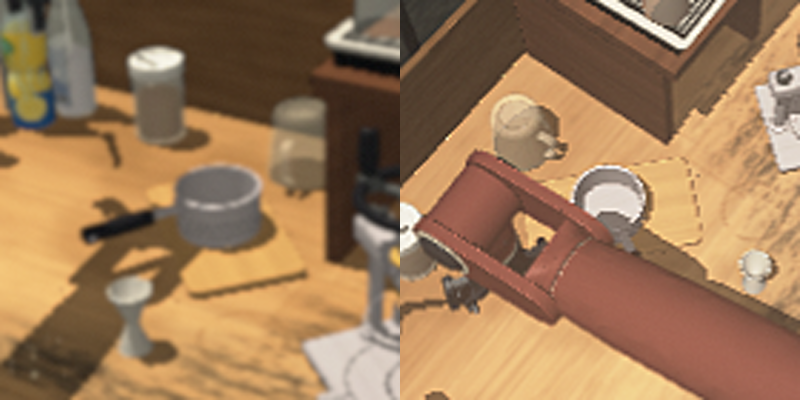

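The basket stands level near the middle of the board. The wheel is still up, the bystanders are undisturbed and the arm touches nothing.

```bash
python3 -c "
from station import ctrl
print(ctrl.finish_job())"
```

```text
the job is handed in; nothing more can be done
None
```

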